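# Hold the largest calibration weight over the balance with tongs

### The arm

A 6-joint arm with a two-finger parallel gripper is mounted at the origin on a cart in front of the work surface, level with it; the furniture and walls round the work are solid. World frame = base frame: x ahead of the robot, y to its left, z up, the work surface at z = 0. Lengths are in mm, angles in rad, forces in N, time in s.
With the tool pointing down it reaches from about 350 to 775 mm from the base axis. Payload 7.3 kg.
Tool frame: the origin (TCP) lies midway between the tips of the shut fingers; the grasp point (between the pads) lies 19 mm behind it; z points along the fingers, y is the line along which they close (so a half turn about z gives the same grasp; the last joint's range is limited). The gripper opens to 92 mm and grips with 3 to 60 N. Pads are 19 mm wide; open, the fingers measure 130 mm over their backs; the gripper's body (75 mm by 190 mm) begins 47 mm behind the grasp point.
Start: joints at [0.989, 0.342, 1.524, -0, 1.275, -0.146], TCP at [221.61, 475.956, 226.741] pointing down, gripper open.
Joint ranges: [-2.53, 2.53], [-0.77, 2.02], [0.04, 2.7], [-1, 4.14], [0.28, 2.66], [-3.11, 3.11]. Speed limits (rad/s): [2.57, 2.57, 3.14, 3.14, 3.14, 3.14].

### API

Orientations are given as [roll, pitch, yaw] about the fixed x, y, z axes, in that order (R = Rz(yaw) Ry(pitch) Rx(roll)).
In Python, from plant import * gives the robot as it stands.
- The arm moves only by the tool step_arm, never from a script. Its argument "deltas" is one flat list of numbers, 5 for each row, row after row: the shift along the world's x, y, z in mm, then the turn about the world's z in degrees, then the finger opening in mm, from 0 to 91.8. In form: [tx, ty, tz, turn, gripper, tx, ty, tz, turn, gripper, ...]. A call has exactly 10 rows; each row shifts and turns the commanded pose from where the row before left it; what a row does not reach is not made up. A row lasts 1/8 s, in which the tool goes at most 62.5 mm and 10.7 degrees, less where a joint would pass 70% of its speed; a pose out of reach is approached as far as the arm can. A call is refused whole if a number of a shift passes 62.5 or a number of a turn 10.7, either way. A call with a gripper value outside its range is refused whole. The fingers move at their own pace and stop on an object; the grip force is fixed at half the most. Time passes only in rows, so rows that do not move let the fingers close, or fill a call up. It gives the time, the measured TCP pose, the force, the opening and the grip force at its end, in the units of the state.
- get_obs(): the state, without advancing time (a new reading comes with each control period).
- capture(name): name is "side" or "top" or "wrist"; returns the picture (420x560x3 uint8, red, green, blue); there is no depth.
- camera_params(name): a dict with "mtx" (3x3 intrinsics, pixels), "rvec" (rotation vector, rad) and "tvec" (3), from world to camera coordinates, as OpenCV has them. Camera axes: x right, y down, z forward; pixel columns grow to the right and rows downward; lengths in mm; the calibration is good to about 2 mm. A picture is of the moment at which its call begins: read the wrist's pose just before it. camera_params takes no time and is no camera call; for the wrist camera it gives the pose at the moment of the call.
- close_job(): hands the job in; it is judged then, once.
The state is a dict: "time": time; "joint_positions": joint angles; "dq": joint speeds; "tau": joint torques, N m; "tool_pos": TCP position; "tcp_rot": TCP orientation; "contact_force": force on the tool from outside, world axes, zero at the start; "moment": the same for the moment, N m; "grip_width": finger opening in mm; "finger_force": force on a finger pad.
Only numpy, scipy, OpenCV 4.12 (cv2) and the standard library are available. Lean on these libraries where they do the work, as an engineer would, in place of code of your own. Each camera call takes 0.05 s, during which the arm holds its last target. There are 200 camera calls.

### The job

Pick the sprung tongs up from their rest by the grip plates, squeeze them to take the largest of the three brass weights out of the wooden block, and carry it over the round pan of the bench balance. Finish while still holding it there in the tongs, upright and still, at least 10 cm above the worktop. Never touch any weight with the robot itself or let the large weight touch the balance, and leave the other two weights and everything else standing where they are.

Things in the scene. Friction and masses are not known exactly. Their poses are not given: they have to be found in the camera images.
- tongs: Loose steel tongs, 80 g, two 6 mm rod arms that spring apart, lying level on the rest. Origin: midway between the two upright black grip plates, at mid height (62 mm above the worktop on the rest); x to the jaws, y to the left arm, z up. Plates 40 mm long, 20 mm high, 57 mm over their outer faces when free, 37 mm with the large weight in the jaws. Hinge block 22x20x18 mm at x = -75 mm.
- tongs_left (a joint): Inward turn of the left arm, rad: 0 sprung open, about 0.13 on the large weight, 0.17 shut; the right arm mirrors it. Arms turn about upright axes at x -72, y +-7 mm. Springs push each grip plate out with about 4 N when open, 9 N on the weight. Carry the tongs open with the plates squeezed to 51 mm; squeeze on with 30 to 60 N to hold a weight. Plates diverge 0.09 rad each towards the jaws at 0.
- tongs_jaws (a point): Point midway between the jaws, fixed in the tongs' frame at x +65, y 0, z -20 mm. Jaws 22 mm long along x, 14 mm high (this point at mid height), each a shallow V that centres a round item. The tongs may pitch some 0.13 rad in the fingers: read this point again once lifted. Open: 63 mm apart at their middles, 53 mm at their edges, 72 mm wide outside; each moves in 137 mm per rad of the joint.
- tong_rest: Fixed aluminium rest, base 150 x 90 x 8 mm on the worktop, x along the tongs lying on it. Origin: on the worktop below the tongs' origin. Two uprights carry the tongs: under the hinge block (x -73 mm) and under both rods (x +40 mm, 10 mm thick, 88 mm wide, cheeks up to 70 mm above the worktop); between them is room for the fingers. The tongs lift straight up.
- weight_large: Largest of three plain brass weights, 100 g: upright cylinder 24 mm in diameter, 30 mm high, small knob on top, 44 mm in all. Origin: centre of its underside. Stands in any one of the block's three wells, underside 16 mm above the worktop. Grip the cylinder, jaws' mid height 18 to 28 mm above its underside (at 22 they clear the block by 9 mm); allow for pads that sink as they close.
- weight_medium: Brass weight of the same form, 50 g, 18 mm in diameter, cylinder 24 mm high, 35 mm in all. Origin: centre of its underside. To be left in its well.
- weight_small: Brass weight of the same form, 20 g, 14 mm in diameter, cylinder 18 mm high, 26 mm in all. Origin: centre of its underside. To be left in its well.
- weight_block: Fixed wooden block, 56 (x) x 190 (y) x 22 mm high, with three equal wells in a row along its y at -65, 0 and +65 mm, 28 mm wide and 6 mm deep. Origin: centre of its underside. Bring the tongs with their x along the block's x (across the row), so that the jaws go down beside the weight.
- balance_pan (a point): Centre of the top of the balance's round steel pan, 84 mm in diameter, 36 mm above the worktop.
- balance: Fixed grey bench balance, housing 150 (x) x 120 (y) mm, 27 mm high, display towards -x, pan centre at x = +10 mm. Origin: at worktop level.
- small_jar: Bystander: small glass jar with a lid, 47 mm wide, 43 mm high, loose. Origin: centre of its underside.
- slide_box: Bystander: box of slides, 34 x 82 x 26 mm, loose. Origin: centre of its underside.
- petri_dish: Bystander: closed flat culture dish, 91 mm wide, 17 mm high, loose. Origin: centre of its underside.
- dropper_bottle: Bystander: white dropper bottle, 29 mm wide, 82 mm high, loose. Origin: centre of its underside.

How it is judged:
By the outcome, as a careful person would: the job done as asked, in the order asked, and still so for the second after the job is handed in, while the arm keeps its last pose, push and grip.
It also fails if it takes over 42 s, if anything falls off the work surface, if the arm or the gripper's body presses on something with over 40 N, if the wrist force passes 120 N, or if a joint passes its speed limit or range.

## Working session

There is one attempt and no reset: what is moved stays moved. The work goes in short steps, Python scripts to look and compute and a tool call to move; the robot and the scene stay as the last step left them, time stands still between calls to the robot, and variables do not carry over. Pictures are saved under pics/ and viewed, at most 10 in all, crops included, and the job is handed in when it is done.

Besides the shell and the picture viewer there is one more tool, called after "Emit:" as name(argument=value, ...), one argument or row to a line, values as JSON. step_arm: Moves the arm, as the interface text tells. Its arguments: {"type":"object","properties":{"deltas":{"type":"array","items":{"type":"number"}}},"required":["deltas"]}

```bash
mkdir -p pics; ls; python3 - <<'E'
from plant import *
import cv2
for n in ("top","side"):
    im=capture(n); cv2.imwrite(f"pics/{n}0.png",im[:,:,::-1])
    p=camera_params(n); print(n,{k:v.round(3).tolist() if hasattr(v,'round') else v for k,v in p.items()})
o=get_obs(); print(o)
E
```

```text
pics
top {'mtx': [[491.039, 0.0, 277.058], [0.0, 491.039, 194.357], [0.0, 0.0, 1.0]], 'rvec': [2.065, -2.144, 0.247], 'tvec': [43.664, 550.143, 1230.482]}
side {'mtx': [[495.722, 0.0, 287.168], [0.0, 495.722, 217.755], [0.0, 0.0, 1.0]], 'rvec': [0.501, -2.641, 1.253], 'tvec': [517.861, 184.163, 1043.473]}
{'time': 0.1, 'joint_positions': array([ 9.88992137e-01,  3.42627424e-01,  1.52490448e+00, -2.01015064e-05,
        1.27542723e+00, -1.45997909e-01]), 'dq': array([ 0.00042316, -0.00082841, -0.0035819 , -0.0011529 ,  0.00014322,
       -0.00150291]), 'tau': array([ 1.41261360e-03, -4.32003093e+01, -2.44696891e+01,  7.18679396e-02,
        5.25223883e-02, -7.74030696e-05]), 'tool_pos': array([221.40594628, 475.62723811, 226.13370816]), 'tcp_rot': array([-3.14023791e+00, -1.79777149e-04,  2.70579212e+00]), 'contact_force': array([ 0.20996781, -0.23277533, -0.00036755]), 'moment': array([-0.0166234 ,  0.02548646,  0.020779  ]), 'finger_force': 0.0, 'grip_width': 91.63028921600637}
```

View pics/top0.png

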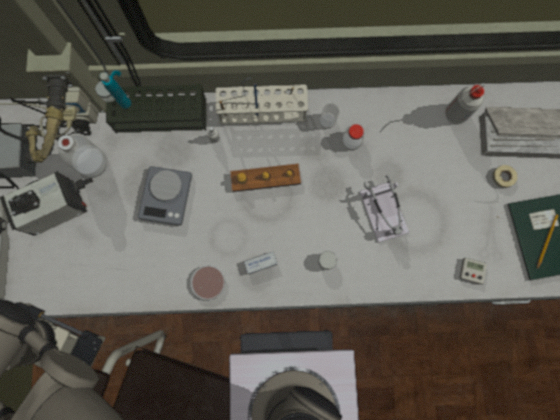

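View pics/side0.png

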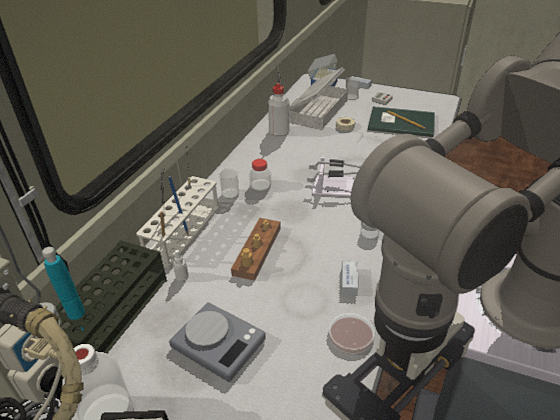

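The pictures show the tongs on the rest near top (384,208), the block near (265,177) with three weights, and the balance pan near (166,185). I'll make enlarged crops and a pixel-to-plane helper.

```bash
cat >h.py <<'E'
import numpy as np, cv2
from plant import *
def ray(n,uv,z,p=None):
    p=p or camera_params(n); R=cv2.Rodrigues(np.array(p['rvec'],float))[0]; t=np.array(p['tvec'],float).ravel()
    d=R.T@np.linalg.solve(np.array(p['mtx']),[uv[0],uv[1],1]); c=-R.T@t
    return c+d*(z-c[2])/d[2]
def proj(n,P,p=None):
    p=p or camera_params(n)
    return cv2.projectPoints(np.array(P,float).reshape(-1,1,3),np.array(p['rvec'],float),np.array(p['tvec'],float),np.array(p['mtx']),None)[0].reshape(-1,2)
E
python3 - <<'E'
from h import *
im=cv2.imread('pics/top0.png')
a=cv2.resize(im[165:255,345:425],(400,450),interpolation=cv2.INTER_CUBIC)   # x5
b=cv2.resize(im[155:200,225:305],(400,225),interpolation=cv2.INTER_CUBIC)
c=cv2.resize(im[160:230,130:200],(225,225),interpolation=cv2.INTER_CUBIC)
out=np.zeros((450,800,3),np.uint8); out[:,:400]=a; out[:225,400:]=b; out[225:,400:625]=c
cv2.imwrite('pics/crop0.png',out)
for n,uv,z in [('pan',(166,185),36),('tongs',(384,208),62),('block',(265,177),22),('big',(242,178),40)]: print(n,ray('top',uv,z).round(1))
E
```

```text
pan [594.5 321.2  36. ]
tongs [ 504.5 -255.4   62. ]
block [610.7  53.8  22. ]
big [605.3 115.7  40. ]
```

View pics/crop0.png

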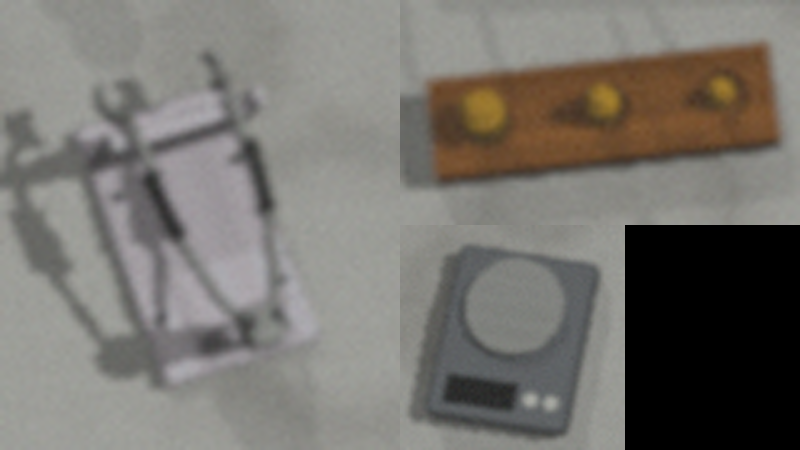

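Tongs (top px): left plate (377.6,206), right plate (397,200.4), hinge (398,230). Weight_large is at the left-hand well (242,177), and the block centre is (265.6,177.4). Next I'll turn these into poses.

```bash
python3 - <<'E'
from h import *
L=ray('top',(377.6,206),70);R=ray('top',(397,200.4),70);H=ray('top',(398,230),68)
m=(L+R)/2; print('plates',L.round(),R.round(),np.linalg.norm(L-R),'mid',m,'hinge',H,'d',np.linalg.norm((m-H)[:2]),'yaw',np.degrees(np.arctan2(*(m-H)[1::-1])),'yaw2',np.degrees(np.arctan2(*(L-R)[1::-1]))-90)
c=[ray('top',(225+(x-400)/5,155+y/5),22) for x,y in [(428,80),(768,43),(780,143),(437,183)]]
print('blk',np.round(c,0)[:,:2],np.mean(c,0)); d=(c[0]+c[3]-c[1]-c[2])/2; print(np.linalg.norm(d),np.degrees(np.arctan2(d[1],d[0]))-90)
print('large',ray('top',(242,177),46),'pan',ray('top',(130+115/225*70,160+80/225*70),36))
E
```

```text
plates [ 509. -237.   70.] [ 522. -289.   70.] 53.521364315424876 mid [ 515.36480511 -263.33131595   70.        ] hinge [ 444.25076881 -285.16048642   68.        ] d 74.38896989822818 yaw 17.064396095087293 yaw2 14.068684536597928
blk [[631. 148.]
 [645. -40.]
 [588. -44.]
 [573. 144.]] [609.4906061   51.84629341  22.        ]
188.24043159160158 4.537456423780725
large [606.51857049 115.26541949  46.        ] pan [594.79036449 321.8437528   36.        ]
```

Emit:
step_arm(
  deltas=[24,-34.5,0,2,91.8,24,-34.5,0,2,91.8,24,-34.5,0,2,91.8,24,-34.5,0,2,91.8,24,-34.5,0,2,91.8,24,-34.5,0,2,91.8,24,-34.5,0,2,91.8,24,-34.5,0,2,91.8,24,-34.5,0,2,91.8,24,-34.5,0,2,91.8],
)

```text
time: 1.35
tool_pos: [462.1, 129.7, 226.5]
tcp_rot: [3.142, -0.001, 3.056]
contact_force: [0.6, 0.6, -0.4]
grip_width: 91.9
finger_force: 0.0
```

Emit:
step_arm(
  deltas=[6,-42,0,2,91.8,6,-42,0,2,91.8,6,-42,0,2,91.8,6,-42,0,2,91.8,6,-42,0,2,91.8,6,-42,0,2,91.8,6,-42,0,2,91.8,6,-42,0,2,91.8,6,-42,0,2,91.8,0,-14,0,2,91.8],
)

```text
time: 2.6
tool_pos: [515.4, -263.4, 225.8]
tcp_rot: [3.141, -0.001, -2.88]
contact_force: [-0.5, 0.1, 0.0]
grip_width: 91.8
finger_force: 0.0
```

```bash
python3 - <<'E'
from h import *
o=get_obs(); print(o['time'],o['tool_pos'],np.degrees(o['tcp_rot']),o['joint_positions'])
p=camera_params('wrist'); im=capture('wrist'); cv2.imwrite('pics/w1.png',im[:,:,::-1])
np.save('w1.npy',p,allow_pickle=True); print(proj('wrist',[[515,-263,72],[444,-285,71]],p))
E
```

```text
2.6 [ 515.36126183 -263.37797487  225.84336789] [ 1.79969432e+02 -4.84614855e-02 -1.65029628e+02] [-6.04679297e-01  4.42462970e-01  1.37121336e+00 -3.07566002e-04
  1.32887072e+00 -2.43668385e+00]
[[280.89867741 199.80680469]
 [277.83796474 123.02665432]]
```

View pics/w1.png

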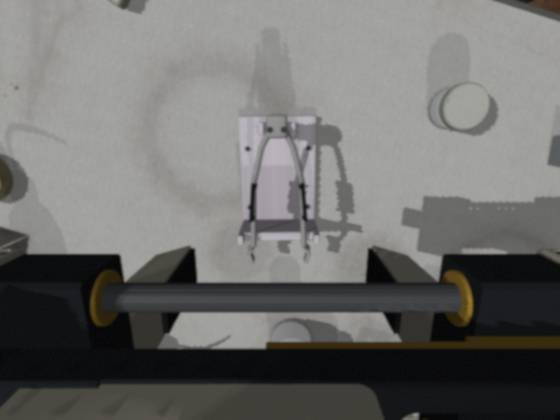

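The wrist view shows the tongs with the hinge at (277,126) and the plates near (253,200) and (304,200), almost exactly at the predicted spots. I'll crop it for the exact yaw.

```bash
python3 - <<'E'
import cv2
im=cv2.imread('pics/w1.png'); cv2.imwrite('pics/w1c.png',cv2.resize(im[110:270,225:335],(412,600),interpolation=cv2.INTER_CUBIC))
E
```

```text
(no output)
```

View pics/w1c.png

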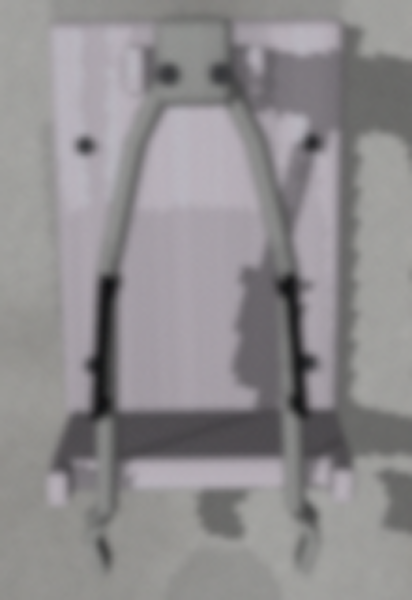

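```bash
python3 - <<'E'
from h import *
p=np.load('w1.npy',allow_pickle=True).item()
f=lambda x,y,z:ray('wrist',(225+x/3.75,110+y/3.75),z,p)
P=[f(168,74,71),f(221,74,71)];Q=[f(105,344,72),f(295,344,72)]
h=sum(P)/2;m=sum(Q)/2;d=m-h
print(h,m,np.linalg.norm(d[:2]),np.linalg.norm(P[0]-P[1]),np.linalg.norm(Q[0]-Q[1]))
print(np.degrees(np.arctan2(d[1],d[0])),[np.degrees(np.arctan2(*(b-a)[1::-1])) for a,b in (P,Q)])
J=[f(105,535,49),f(308,530,49)];print('jaws',sum(J)/2)
E
```

```text
[ 450.16811984 -284.32127826   71.        ] [ 517.59227498 -264.98071095   72.        ] 70.14324086848278 13.434355197829653 51.02501073162032
16.005497895055655 [np.float64(104.99090590856792), np.float64(104.99175607326981)]
jaws [ 579.02819334 -246.86577526   49.        ]
```

Emit:
step_arm(
  deltas=[2,-1,-25,1,91.8,0,0,-25,0,91.8,0,0,-25,0,91.8,0,0,-25,0,91.8,0,0,-25,0,91.8,0,0,-20,0,91.8,0,0,-18,0,91.8,0,0,-12,0,91.8,0,0,-8,0,91.8,0,0,0,0,91.8],
)

```text
time: 3.9
tool_pos: [517.5, -261.8, 43.5]
tcp_rot: [3.141, -0.0, -2.862]
contact_force: [-0.3, -0.8, 0.4]
grip_width: 91.9
finger_force: 0.0
```

Emit:
step_arm(
  deltas=[0,0,0,0,80,0,0,0,0,70,0,0,0,0,65,0,0,0,0,60,0,0,0,0,57,0,0,0,0,54,0,0,0,0,51,0,0,0,0,51,0,0,0,0,51,0,0,0,0,51],
)

```text
time: 5.15
tool_pos: [517.8, -262.1, 43.9]
tcp_rot: [-3.141, 0.0, -2.862]
contact_force: [1.6, -0.5, 2.2]
grip_width: 50.7
finger_force: 6.1
```

```bash
python3 - <<'E'
from h import *
o=get_obs(); print(o['time'],o['tool_pos'],np.degrees(o['tcp_rot']),o['contact_force'],o['grip_width'],o['finger_force'])
E
```

```text
5.15 [ 517.81953574 -262.1484877    43.90429281] [-1.79982592e+02  2.40958557e-02 -1.63971419e+02] [ 1.60117062 -0.53388486  2.15179391] 50.695728646333905 6.094734005746432
```

Emit:
step_arm(
  deltas=[0,0,4,0,51,0,0,8,0,51,0,0,12,0,51,0,0,16,0,51,0,0,20,0,51,0,0,20,0,51,0,0,16,0,51,0,0,12,0,51,0,0,8,0,51,0,0,4,0,51],
)

```text
time: 6.4
tool_pos: [517.6, -262.0, 164.0]
tcp_rot: [3.141, -0.0, -2.862]
contact_force: [0.9, -0.2, -0.4]
grip_width: 51.1
finger_force: 5.4
```

Emit:
step_arm(
  deltas=[0,10,0,0,51,1,20,0,-1,51,2,30,0,-1,51,2,40,0,-1.5,51,3,45,0,-1.5,51,3,45,0,-1.5,51,3,45,0,-1.5,51,2,40,0,-1.5,51,2,30,0,-1,51,2,20,0,-1,51],
)

```text
time: 7.65
tool_pos: [536.8, 65.1, 163.1]
tcp_rot: [3.141, -0.001, -3.061]
contact_force: [0.6, -0.4, 0.0]
grip_width: 51.1
finger_force: 5.4
```

Emit:
step_arm(
  deltas=[1,15,0,0,51,1,12,0,0,51,0,8,0,0,51,0,7,0,0,51,0,4,0,0,51,0,2,0,0,51,0,0,0,0,51,0,0,0,0,51,0,0,0,0,51,0,0,0,0,51],
)

```text
time: 8.9
tool_pos: [539.6, 110.9, 163.8]
tcp_rot: [3.141, 0.0, -3.063]
contact_force: [0.0, 1.0, -0.2]
grip_width: 51.0
finger_force: 5.4
```

```bash
python3 - <<'E'
from h import *
o=get_obs(); print(o['time'],o['tool_pos'],np.degrees(o['tcp_rot']),o['contact_force'],o['grip_width'],o['finger_force'])
T=o['tool_pos']+[0,0,19]; y=o['tcp_rot'][2]+np.pi; ex=np.array([np.cos(y),np.sin(y),0]);ey=np.array([-ex[1],ex[0],0])
J=[T+65*ex+s*26*ey+[0,0,-20] for s in(1,-1)]
p=camera_params('wrist'); im=capture('wrist'); np.save('w2.npy',p,allow_pickle=True); cv2.imwrite('pics/w2f.png',im[:,:,::-1])
print('jaws pred wrist',proj('wrist',J,p)); s=capture('side'); cv2.imwrite('pics/s2f.png',s[:,:,::-1]); u=proj('side',J+[T]); print('side',u)
cx,cy=u[2].astype(int); cx=min(max(cx,60),499);cy=min(max(cy,60),359)
a=cv2.resize(im[:,:,::-1],(480,360)); b=cv2.resize(s[cy-60:cy+60,cx-50:cx+50,::-1],(320,384),interpolation=cv2.INTER_CUBIC)
out=np.zeros((384,800,3),np.uint8); out[:360,:480]=a; out[:,480:]=b; cv2.imwrite('pics/c2.png',out); print(cx,cy)
E
```

```text
8.9 [539.61892979 110.8501762  163.75096965] [ 1.79994691e+02  1.59616871e-03 -1.75478714e+02] [ 0.01847795  1.02466733 -0.24109186] 51.04847622189685 5.429482774925418
jaws pred wrist [[323.70107528 364.64255255]
 [236.93550604 364.57801696]]
side [[240.33397289 220.66686846]
 [249.31369905 205.8110268 ]
 [274.05072469 211.01608064]]
274 211
```

View pics/c2.png

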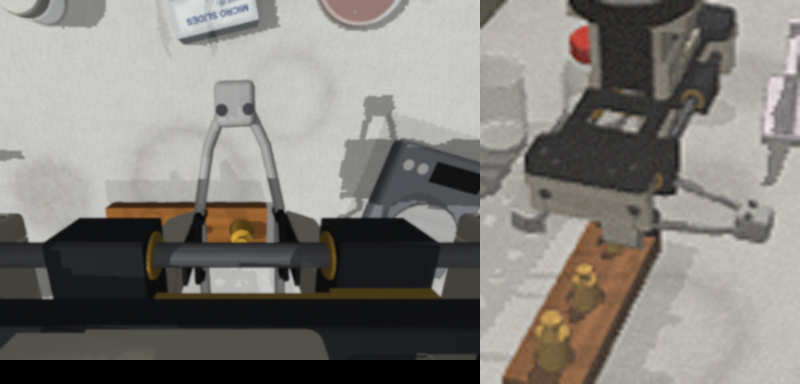

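Wrist view (left half): hinge dots at full-image (259,127) and (289,127), and the knob of the large weight at about (280,271). Side view: left jaw at about (238,220) and hinge at about (308,220), matching the prediction. I'll zoom once to read the pitch.

```bash
python3 - <<'E'
import cv2,numpy as np
s=cv2.imread('pics/s2f.png');w=cv2.imread('pics/w2f.png')
out=np.zeros((600,800,3),np.uint8)
out[:300,:800]=cv2.resize(s[195:240,225:345],(800,300),interpolation=cv2.INTER_CUBIC)
out[300:,:300]=cv2.resize(w[85:160,237:312],(300,300),interpolation=cv2.INTER_CUBIC)
out[300:,300:]=cv2.resize(w[225:345,180:380],(500,300),interpolation=cv2.INTER_CUBIC)
cv2.imwrite('pics/c3.png',out)
E
```

```text
(no output)
```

View pics/c3.png

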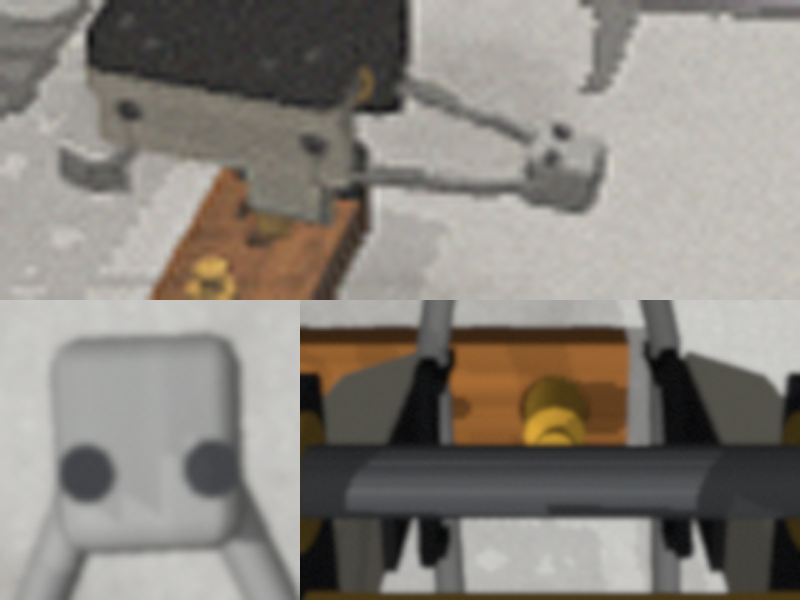

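```bash
python3 - <<'E'
from h import *
from scipy.optimize import least_squares
p=np.load('w2.npy',allow_pickle=True).item()
T0=np.array([539.6,110.85,163.75+19]);y0=np.pi-np.radians(175.479)
def pts(v,P):
    pit,yaw,dx,dy,dz=v;c,s=np.cos(y0+yaw),np.sin(y0+yaw);Rz=np.array([[c,-s,0],[s,c,0],[0,0,1]])
    c,s=np.cos(pit),np.sin(pit);Ry=np.array([[c,0,s],[0,1,0],[-s,0,c]])
    return T0+(Rz@(Ry@np.array(P,float).T)).T+[dx,dy,dz]
piv=[[-72,7,9.5],[-72,-7,9.5]];jaw=[[65,31,-20]]
def res(v):
    return np.r_[(proj('wrist',pts(v,piv),p)-[[290,127],[258.75,128]]).ravel(),
      (proj('side',pts(v,piv))-[[307.5,218.55],[309.15,214.65]]).ravel(),(proj('side',pts(v,jaw))-[[239.4,220.5]]).ravel(), np.array(v)[1:]*[30,.5,.5,.5]]
r=least_squares(res,[0]*5);print(r.x.round(3),res(r.x).round(2)); print('jawpoint',pts(r.x,[[65,0,-20]]))
# weight from wrist: well/knob
print('knob',ray('wrist',(180+554/2.5-120,225+(437-300)/2.5),60,p),ray('wrist',(180+(554-300)/2.5,225+(437-300)/2.5),60,p))
print('top', ray('wrist',(180+(554-300)/2.5,225+(420-300)/2.5),46,p))
L=ray('side',(225+212/6.667,195+270/6.667),55);print('side second weight?',L)
print('side large from s0: proj', proj('side',[[605,116,60],[609,52,50]]), proj('wrist',[[605,116,60],[605,116,46]],p))
E
```

```text
[-0.11   0.024  0.182 -0.636 -1.521] [ 1.01  0.08 -0.93 -0.1   0.35  0.17  0.4  -0.17 -0.87 -0.32  0.72  0.09
 -0.32 -0.76]
jawpoint [[606.227325   117.0867607  168.46754167]]
knob [601.83399733 116.65639467  60.        ] [601.83399733 116.65639467  60.        ]
top [602.00324422 116.68577517  46.        ]
side second weight? [608.22343793  61.54446598  55.        ]
side large from s0: proj [[247.79742963 249.19038816]
 [258.31378263 234.52064466]] [[280.60394619 282.88879321]
 [280.63157355 275.80685957]]
```

The fit gives a nose-up pitch of about 0.11 rad, with the jaw point at (606,117) and z about TCP+4.7. I'm aiming for jaws at z≈41, so I'll descend to TCP z≈36.5 with a −1,−1 shift.

Emit:
step_arm(
  deltas=[-1,-1,-8,0,51,0,0,-16,0,51,0,0,-20,0,51,0,0,-20,0,51,0,0,-18,0,51,0,0,-14,0,51,0,0,-12,0,51,0,0,-10,0,51,0,0,-6,0,51,0,0,-3,0,51],
)

```text
time: 10.25
tool_pos: [538.7, 110.0, 36.6]
tcp_rot: [3.141, 0.0, -3.063]
contact_force: [0.9, 0.7, -0.5]
grip_width: 51.0
finger_force: 5.4
```

```bash
python3 - <<'E'
from h import *
o=get_obs(); print(o['time'],o['tool_pos'],o['contact_force'],o['grip_width'],o['finger_force'])
p=camera_params('wrist'); im=capture('wrist')[:,:,::-1]; t=capture('top')[:,:,::-1]; s=capture('side')[:,:,::-1]
cv2.imwrite('pics/w3f.png',im);cv2.imwrite('pics/s3f.png',s)
out=np.zeros((600,800,3),np.uint8)
out[:300,:400]=cv2.resize(im,(400,300)); out[:300,400:]=cv2.resize(im[225:375,180:380],(400,300))
out[300:,:400]=cv2.resize(s[215:290,205:305],(400,300),interpolation=cv2.INTER_CUBIC)
out[300:,400:]=cv2.resize(t[140:215,210:310],(400,300),interpolation=cv2.INTER_CUBIC)
cv2.imwrite('pics/c4.png',out)
E
```

```text
10.25 [538.66713744 109.96692112  36.55199742] [ 0.89708294  0.66881017 -0.50779116] 50.97894626310116 5.425079979468137
```

View pics/c4.png

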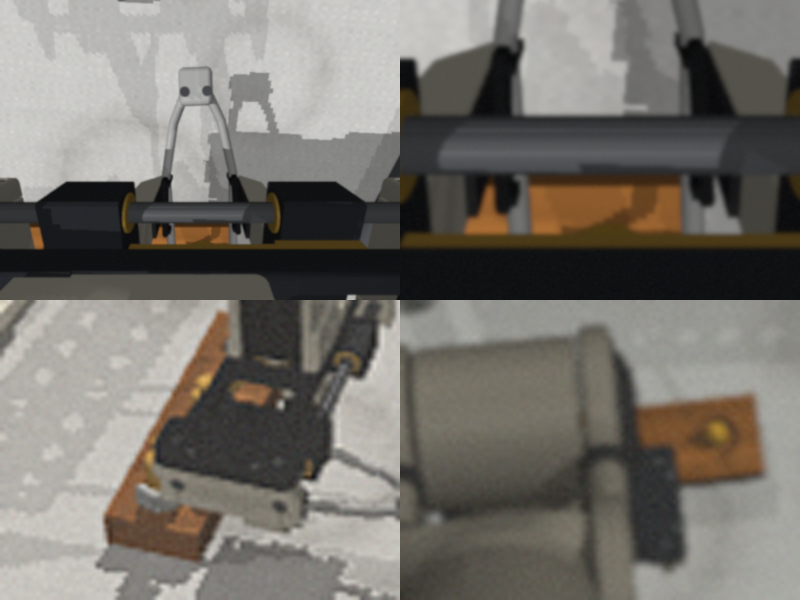

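The left jaw sits beside the large weight (side-crop (150,497)), slightly above the block, and the contact force is about zero. Squeezing now.

Emit:
step_arm(
  deltas=[0,0,0,0,47,0,0,0,0,44,0,0,0,0,41,0,0,0,0,39,0,0,0,0,37,0,0,0,0,30,0,0,0,0,20,0,0,0,0,15,0,0,0,0,15,0,0,0,0,15],
)

```text
time: 11.65
tool_pos: [538.7, 109.9, 36.8]
tcp_rot: [3.142, 0.0, -3.063]
contact_force: [-0.0, -1.4, 0.3]
grip_width: 38.6
finger_force: 29.7
```

Emit:
step_arm(
  deltas=[0,0,2,0,15,0,0,4,0,15,0,0,6,0,15,0,0,8,0,15,0,0,12,0,15,0,0,14,0,15,0,0,14,0,15,0,0,12,0,15,0,0,8,0,15,0,0,4,0,15],
)

```text
time: 12.9
tool_pos: [538.7, 109.9, 121.3]
tcp_rot: [3.142, 0.0, -3.063]
contact_force: [-0.1, 0.4, -1.5]
grip_width: 38.4
finger_force: 29.7
```

Emit:
step_arm(
  deltas=[0,0,4,0,15,0,0,10,0,15,0,0,14,0,15,0,0,14,0,15,0,0,14,0,15,0,0,10,0,15,0,0,4,0,15,0,0,0,0,15,0,0,0,0,15,0,0,0,0,15],
)

```text
time: 14.15
tool_pos: [538.4, 109.9, 190.2]
tcp_rot: [3.141, -0.001, -3.063]
contact_force: [0.0, 1.2, -1.3]
grip_width: 38.2
finger_force: 29.7
```

```bash
python3 - <<'E'
from h import *
o=get_obs(); print(o['time'],o['tool_pos'],o['tcp_rot'],o['contact_force'],o['grip_width'],o['finger_force'])
p=camera_params('wrist');np.save('w5.npy',p,allow_pickle=True); im=capture('wrist')[:,:,::-1]; s=capture('side')[:,:,::-1]
cv2.imwrite('pics/w5f.png',im);cv2.imwrite('pics/s5f.png',s)
u=proj('side',[o['tool_pos']+[65,5,0]])[0].astype(int); print(u)
x,y=u[0]-40,u[1]-40; print('crop',x,y)
out=np.zeros((600,800,3),np.uint8)
out[:,:400]=cv2.resize(s[y:y+120,x:x+80],(400,600),interpolation=cv2.INTER_CUBIC)
out[:300,400:]=cv2.resize(s[195:270,225:325],(400,300),interpolation=cv2.INTER_CUBIC)
out[300:,400:]=cv2.resize(im,(400,300))
cv2.imwrite('pics/c5.png',out)
E
```

```text
14.15 [538.38563877 109.92642599 190.23439886] [ 3.14149582e+00 -9.88830499e-04 -3.06253513e+00] [ 0.01162547  1.15447842 -1.29182067] 38.228322360386926 29.690947725903243
[244 202]
crop 204 162
```

View pics/c5.png

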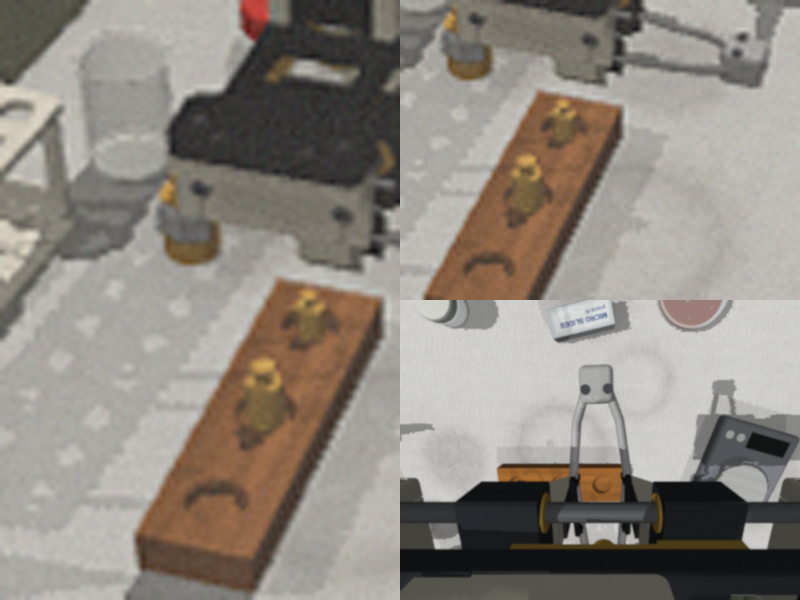

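The large weight is held in the jaws with its well empty, the other two weights are in place, and the weight looks upright. Now carrying it to the pan: shift (−11, +205).

Emit:
step_arm(
  deltas=[0,3,0,0,15,-0.5,8,0,0,15,-1,14,0,0,15,-1,18,0,0,15,-1,20,0,0,15,-1,20,0,0,15,-1,20,0,0,15,-1,20,0,0,15,-1,20,0,0,15,-1,18,0,0,15],
)

```text
time: 15.5
tool_pos: [530.0, 272.3, 190.7]
tcp_rot: [3.141, 0.0, -3.062]
contact_force: [0.9, -0.3, -2.1]
grip_width: 38.4
finger_force: 29.7
```

Emit:
step_arm(
  deltas=[-1,16,0,0,15,-0.5,12,0,0,15,-0.5,8,0,0,15,-0.5,5,0,0,15,0,3,0,0,15,0,0,0,0,15,0,0,0,0,15,0,0,0,0,15,0,0,0,0,15,0,0,0,0,15],
)

```text
time: 16.75
tool_pos: [527.6, 314.9, 190.8]
tcp_rot: [3.142, 0.0, -3.063]
contact_force: [-1.2, 0.1, -1.6]
grip_width: 38.6
finger_force: 29.7
```

```bash
python3 - <<'E'
from h import *
o=get_obs(); print(o['time'],o['tool_pos'],o['contact_force'],o['grip_width'],o['finger_force'],abs(o['dq']).max())
s=capture('side')[:,:,::-1]; cv2.imwrite('pics/s6f.png',s)
W=o['tool_pos']+[66.6,6.2,4.7]
u=proj('side',[W,[594.6,321.5,36],W-[0,0,25]]); print('jaw',u[0],'pan',u[1],'underside',u[2])
x,y=(u[0]-[60,55]).astype(int); print('crop',x,y)
cv2.imwrite('pics/c6.png',cv2.resize(s[y:y+120,x:x+150],(750,600),interpolation=cv2.INTER_CUBIC))
E
```

```text
16.75 [527.62713481 314.88750161 190.75990512] [-1.16385215  0.12562653 -1.59719671] 38.64304876720007 29.69117103377357 0.0015846398004164622
jaw [198.01213799 268.03971655] pan [208.15203794 326.35892153] underside [199.80105596 278.04304528]
crop 138 213
```

View pics/c6.png

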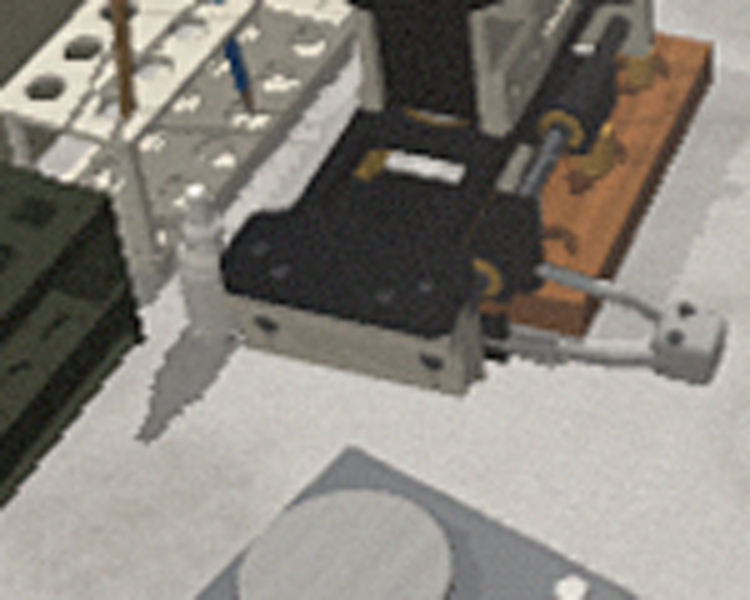

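The weight is hidden behind the gripper here. The width of 38.6 mm and the added load confirm it's held. I'll check from the hinge position whether the tongs' pitch changed since the weight was gripped upright.

```bash
python3 - <<'E'
from h import *
T=np.array([527.6,314.9,190.8+19-1.5]);y=np.pi-3.0625+.02
for pit in (-.2,-.15,-.11,-.05,0,.05):
    c,s=np.cos(pit),np.sin(pit);P=np.array([[-72*c+9.5*s,k,72*s+9.5*c] for k in(7,-7)])
    c,s=np.cos(y),np.sin(y);P=P@np.array([[c,-s,0],[s,c,0],[0,0,1]]).T+T
    print(pit,proj('side',P).round(1).tolist())
print('obs',(275.2,275),(273.2,280.6)); print('pan from side0',ray('side',(207,329),36))
E
```

```text
-0.2 [[272.6, 283.5], [275.1, 277.6]]
-0.15 [[272.6, 282.0], [275.1, 276.1]]
-0.11 [[272.5, 280.8], [275.1, 274.9]]
-0.05 [[272.3, 278.9], [274.8, 273.1]]
0 [[272.0, 277.3], [274.6, 271.5]]
0.05 [[271.6, 275.7], [274.2, 269.9]]
obs (275.2, 275) (273.2, 280.6)
pan from side0 [593.56166769 327.96877226  36.        ]
```

The pitch is still −0.11, so the weight is upright and over the pan, and the arm is still. Handing in.

```bash
python3 -c "
from plant import *
print(close_job())"
```

```text
the job is handed in; nothing more can be done
None
```

I handed the job in at about 17 s with the large weight held upright and still in the tongs over the balance pan, its underside about 17 cm above the worktop, and the other two weights still in their wells. In the last picture the gripper hid the weight, so I confirmed the hold from the plate width (38.6 mm), the load, and the unchanged tongs pitch.

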